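# Unload the bookbinder's drying stack

## Robot

A 6-joint arm with a two-finger parallel gripper is mounted at the origin on a cart in front of the work surface, level with it; the furniture and walls round the work are solid. World frame = base frame: x ahead of the robot, y to its left, z up, the work surface at z = 0. Lengths are in mm, angles in rad, forces in N, time in s.
With the tool pointing down it reaches from about 350 to 725 mm from the base axis. Payload 6 kg.
Tool frame: the origin (TCP) lies at the very end of the fingers, on their centre line; the grasp point (between the pads) lies 19 mm behind it (r.pinch_z is the distance from the TCP to the grasp point, in mm); z points along the fingers, y is the line along which they close (so a half turn about z gives the same grasp; the last joint's range is limited). The gripper opens to 85 mm and grips with 20 to 120 N. Pads are 22 mm wide; open, the fingers measure 114 mm over their backs; the gripper's body (76 mm by 85 mm) begins 54 mm behind the grasp point. The pads swing forward as they close: fully open they stand 13 mm farther back than shut.
Start: joints at [-0.932, 0.04, 0.085, 0, -1.615, -0.334], TCP at [180.07, -572.318, 231.261] pointing down, gripper open.
Joint ranges: [-2.56, 2.56], [-1.29, 2.01], [-1.08, 1.49], [-3.29, 1.98], [-2.81, -0.18], [-2.99, 2.99]. Speed limits (rad/s): [2.57, 2.57, 3.01, 3.14, 3.14, 3.14].

## Interface

Orientations are given as a 3x3 rotation matrix whose columns are the frame's x, y, z axes.
In Python, from rig import r, imaging, nets gives the robot as it stands.
- The arm moves only by the tool servo_tool, never from a script. Its argument "moves" is a list of rows, each a list of 5 numbers: the shift along the tool's x, y, z in m, then the turn about the tool's z in rad, then the finger opening in m, from 0 to 0.0854. In form: [[x, y, z, roll, gripper], ...]. A call has 1 to 12 rows; each row is the pose to reach, as a shift and turn from the pose commanded when the call began, along the tool's axes at that moment; what a row does not reach only later rows make up. A row lasts 1/10 s, in which the tool goes at most 50 mm and 8.59 degrees, less where a joint would pass 70% of its speed; a pose out of reach is approached as far as the arm can. A call with a gripper value outside its range is refused whole. The fingers move at their own pace and stop on an object; the grip force is fixed at half the most. Time passes only in rows, so rows that repeat a pose let the fingers close. It gives the time, the measured TCP pose, the force, the opening and the grip force at its end, in the units of the state.
- r.get_state(): the state, without advancing time (a new reading comes with each control period).
- imaging.get_image(name): name is "side" or "top" or "wrist"; returns the picture (384x512x3 uint8, red, green, blue); there is no depth.
- imaging.camera_params(name): a dict with "fx", "fy", "cx", "cy" (pixels), "k1" (the pictures are not rectified: a ray, as slopes to the right and down, at radius r is drawn at 1 + k1 r^2 times it, then the intrinsics apply), "extrinsics" (4x4, takes a point from camera to world coordinates); the wrist camera has in their place "tool_from_camera" (4x4, takes a point from camera to tool coordinates, whose origin is the TCP and whose axes are the flange's). Camera axes: x right, y down, z forward; pixel columns grow to the right and rows downward; lengths in mm; the calibration is good to about 2 mm. A picture is of the moment at which its call begins: read the wrist's pose just before it. camera_params takes no time and is no camera call.
- r.finish_job(): hands the job in; it is judged then, once.
Trained networks look in the newest picture that a camera, given by its name, has taken for a name from the list of things; names that differ only in an ending like _2 or _b are one class to them, and where a whole thing is asked for, a point or a joint stands for the part that bears it (a point fixed in the world has none). Each returns a list of dicts, best first, with "conf" (0 to 1); they miss things now and then, are a little off and sometimes report something else, mostly with a low value. They report only what shows in the picture. A call takes as long as a camera call.
- nets.regions_of(label, camera): "region" (384x512 bool, what is visible of it) and "rect" ([left, top, right, bottom] in pixels, round what is visible of it).
The state is a dict: "t": time; "joints": joint angles; "qd": joint speeds; "tau": joint torques, N m; "eef_pos": TCP position; "tool_rot": TCP orientation; "wrist_force": force on the tool from outside, world axes, zero at the start; "ft_torque": the same for the moment, N m; "width": finger opening in mm; "grasp_force": force on a finger pad.
Only numpy, scipy, OpenCV 4.12 (cv2) and the standard library are available. Lean on these libraries where they do the work, as an engineer would, in place of code of your own. Each camera call takes 0.05 s, during which the arm holds its last target. There are 200 camera calls.

## Task

The glue on the two hand-bound notebooks has dried. Take the drying stack apart from the top, one piece at a time, and put each piece in its own place before you move the next: stand the steel weight upright in its round wooden rest, lay the red notebook in the red box, the wooden press board in the board crib on top of the board that is already there, and the blue notebook in the blue box. Everything must lie flat on the floor of its place, front cover up, not propped on a rim, and be let go.

Things in the scene. Friction and masses are not known exactly. Their poses are not given: they have to be found in the camera images.
- weight: Bookbinder's dark steel weight with a brass knob and a leather sole, top of the stack, about 0.3 kg: a round body of 40 mm diameter and 23 mm height, a thin neck, and a round knob of 26 mm diameter from 34 to 48 mm above the underside (total height 48 mm). Origin at the centre of the underside, z up along its axis. Easily taken by the knob.
- red_notebook: Small red notebook, second from the top, under the weight: 82 mm long, 48 mm wide, 22 mm thick, about 0.08 kg; origin at the centre of its underside, x along its length, y across its width (spine on the -y side), z up. Stiff; can be gripped across its width.
- press_board: Pale beech press board between the two notebooks, third from the top: 106 mm long, 56 mm wide, 16 mm thick, about 0.09 kg; origin at the centre of its underside, x along its length, y across its width, z up. Can be gripped across its width.
- blue_notebook: Large dark blue notebook, bottom of the stack: 130 mm long, 64 mm wide, 24 mm thick, about 0.16 kg; origin at the centre of its underside, x along its length, y across its width (spine on the -y side), z up. Stiff; can be gripped across its width.
- drying_bed: Fixed plywood bed under the stack, 150 x 84 mm, 10 mm thick; origin at the centre of its underside, x along its length. It and all places stand on a fixed grey-topped drawing board, 15 mm above the table. The stack lies lengthwise on it, each piece within a few mm and degrees of the middle of the one below; board and red notebook are each 8 mm narrower and 24 mm shorter than the piece below.
- weight_rest: Fixed round dark-wood rest for the weight, outer diameter 76 mm, 12 mm high; a round recess of about 54 mm diameter with a green felt floor 5 mm above its underside. Origin at the centre of its underside.
- red_box: Fixed open tray (box bottom) covered in red cloth, lined in pale red: inside 94 x 60 mm, floor 6 mm above its underside, walls 4 mm thick whose rim is 14 mm above its underside; each long wall has a thumb cut-out 60 mm wide at its middle. Origin at the centre of its underside, x along its length. The red notebook fits with 6 mm to spare on every side, either way round.
- blue_box: Fixed open tray (box bottom) covered in dark blue cloth, lined in pale blue: inside 142 x 76 mm, floor 6 mm above its underside, walls 4 mm thick whose rim is 14 mm above its underside; each long wall has a thumb cut-out 80 mm wide at its middle. Origin at the centre of its underside, x along its length. The blue notebook fits with 6 mm to spare on every side, either way round.
- board_crib: Fixed brown wooden crib, base 132 x 82 mm, with four L-shaped corner posts rising to 34 mm above the crib's underside and a fixed press board of the same size lying in it, whose top is 22 mm above the crib's underside; long sides open between the corner posts (84 mm). Space between the posts 118 x 68 mm: the press board fits on top of the other with 6 mm to spare on every side. Origin at the centre of its underside, x along its length.

How it is judged:
By the outcome, as a careful person would: the job done as asked, in the order asked, and still so for the second after the job is handed in, with the robot touching nothing.
It also fails if it takes over 102 s, if anything falls off the work surface, if the arm or the gripper's body presses on something with over 40 N, if the wrist force passes 120 N, or if a joint passes its speed limit or range.

## Working session

There is one attempt and no reset: what is moved stays moved. The work goes in short steps, Python scripts to look and compute and a tool call to move; the robot and the scene stay as the last step left them, time stands still between calls to the robot, and variables do not carry over. Pictures are saved under pics/ and viewed, at most 14 in all, crops included, and the job is handed in when it is done.

Besides the shell and the picture viewer there is one more tool, called after "Request:" by a JSON object that holds its "method" and its "body". servo_tool: Moves the arm, as the interface text tells. Its arguments: {"type":"object","properties":{"moves":{"type":"array"}},"required":["moves"]}

```bash
ls; mkdir -p pics; cat > h.py <<'E'
import numpy as np, cv2
from rig import r, imaging, nets
def snap(cam,fn=None):
    im=imaging.get_image(cam)
    if fn: cv2.imwrite('pics/'+fn,im[:,:,::-1])
    return im
def cam(name,st=None):
    p=imaging.camera_params(name)
    if name=='wrist':
        T=np.eye(4);T[:3,:3]=st['tool_rot'];T[:3,3]=st['eef_pos'];E=T@np.array(p['tool_from_camera'])
    else: E=np.array(p['extrinsics'])
    return p,E
def pix2plane(uv,z,pe):
    p,E=pe;uv=np.atleast_2d(np.array(uv,float))
    d=np.c_[(uv[:,0]-p['cx'])/p['fx'],(uv[:,1]-p['cy'])/p['fy']]
    s=d.copy()
    for _ in range(20): s=d/(1+p['k1']*(s**2).sum(1,keepdims=True))
    D=np.c_[s,np.ones(len(s))]@E[:3,:3].T
    return E[:3,3]+D*((z-E[2,3])/D[:,2])[:,None]
def rect(region,z,pe):
    c=max(cv2.findContours(region.astype(np.uint8),0,2)[0],key=cv2.contourArea)[:,0]
    P=pix2plane(c,z,pe)[:,:2].astype(np.float32)
    (cx,cy),(w,h),a=cv2.minAreaRect(P)
    if w<h: w,h,a=h,w,a+90
    a=(a+90)%180-90
    return np.round([cx,cy,w,h,a],1)
E
python3 - <<'E'
from h import *
s=r.get_state();print(s['t'],s['tool_rot'],s['width'])
for n in('top','side'):
    snap(n,n+'0.png');p=cam(n);print(n,p[0]['fx'],p[1].round(2).tolist())
    for l in ['weight','red_notebook','press_board','blue_notebook','drying_bed','weight_rest','red_box','blue_box','board_crib']:
        z={'weight':135,'red_notebook':87+0,'press_board':65,'blue_notebook':49,'drying_bed':25,'weight_rest':27,'red_box':29,'blue_box':29,'board_crib':49}[l]
        for d in nets.regions_of(l,n)[:2]:
            print(l,round(d['conf'],2),d['rect'],rect(d['region'],z,p) if n=='top' else '')
print(imaging.camera_params('wrist'))
E
```

```text
pics
0.0 [[-9.53894173e-01 -3.00142439e-01 -6.49734525e-04]
 [-3.00143118e-01  9.53892733e-01  1.66187039e-03]
 [ 1.20979210e-04  1.78026183e-03 -9.99998408e-01]] 85.09992768277797
top 371.4773443717009 [[-0.01, -1.0, 0.05, 499.41], [-1.0, 0.01, -0.0, 109.92], [0.0, -0.05, -1.0, 927.76], [0.0, 0.0, 0.0, 1.0]]
weight 0.69 [184.5, 133.6, 201.1, 152.8] [ 6.431e+02  2.468e+02  3.740e+01  3.700e+01 -1.000e-01]
red_notebook 0.79 [183.2, 125.7, 207.3, 165.4] [648.4 253.3  82.6  50.5   6.5]
press_board 0.66 [181.3, 121.3, 210.2, 169.1] [604.4 249.5  54.7  10.7 -84.6]
press_board 0.57 [180.7, 116.8, 213.8, 171.9] [649.  249.8 128.9  65.4   6. ]
blue_notebook 0.95 [182.8, 116.4, 213.0, 176.8] [651.3 251.5 130.8  66.2   4.7]
drying_bed 0.98 [178.1, 119.7, 218.2, 180.6] [649.5 253.  146.3  84.6   7.3]
weight_rest 0.67 [236.9, 129.8, 266.4, 159.7] [657.8 120.5  71.8  71.1  -0.9]
red_box 0.78 [181.6, 195.4, 215.4, 244.3] [479.3 250.9 101.9  69.7   8.8]
red_box 0.65 [184.7, 134.4, 202.7, 151.1] [661.1 265.   42.1  39.7  88.9]
blue_box 0.88 [286.0, 183.0, 321.7, 252.1] [479.5   2.1 150.7  87.7  -5.6
[... 456 characters left out ...]
31.8, 173.1, 314.7, 192.0] 
weight_rest 0.85 [275.1, 196.4, 315.7, 222.7] 
red_box 0.72 [162.2, 171.6, 222.1, 200.5] 
blue_box 0.71 [161.7, 236.8, 258.2, 291.8] 
board_crib 0.79 [162.5, 192.7, 240.3, 243.0] 
{'fx': 266.3928404816145, 'fy': 266.3928404816145, 'cx': 256.38596714092733, 'cy': 195.66947435116077, 'k1': 0.014512323445710563, 'tool_from_camera': array([[ 5.27670765e-04, -9.65297047e-01, -2.61153850e-01,
         6.63008575e+01],
       [ 9.99999843e-01,  4.60286979e-04,  3.19187410e-04,
        -3.82607998e-02],
       [-1.87904948e-04, -2.61153978e-01,  9.65297138e-01,
        -1.41600218e+02],
       [ 0.00000000e+00,  0.00000000e+00,  0.00000000e+00,
         1.00000000e+00]])}
```

```bash
python3 - <<'E'
import cv2
im=cv2.imread('pics/top0.png');cv2.imwrite('pics/top0c.png',cv2.resize(im[90:290,150:350],None,fx=3,fy=3,interpolation=2))
E
```

```text
(no output)
```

View pics/top0c.png

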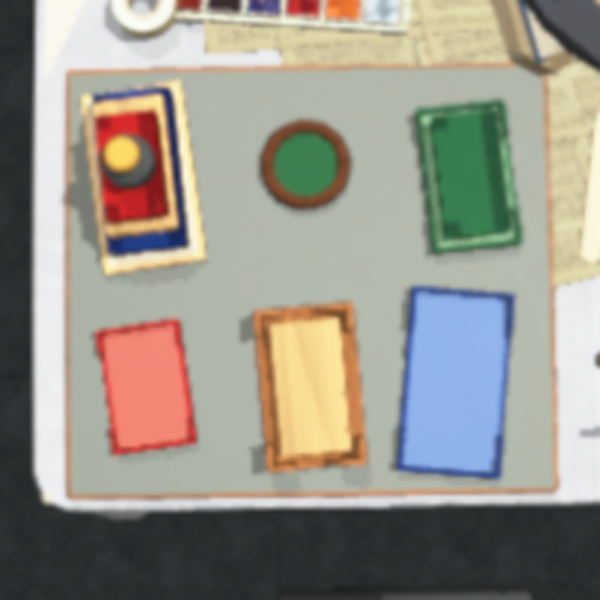

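View pics/side0.png

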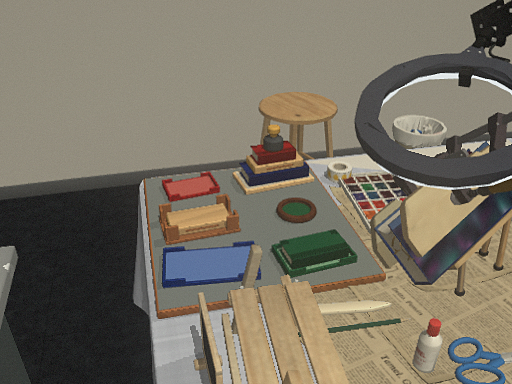

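View pics/top0.png

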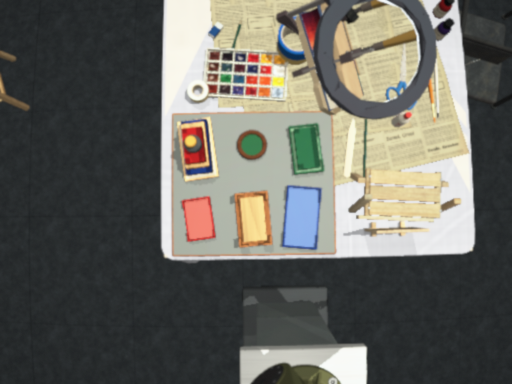

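Request:
{"method": "servo_tool", "body": {"moves": [[-0.255, 0.31, -0.06, 0, 0.085], [-0.255, 0.31, -0.06, 0, 0.085], [-0.255, 0.31, -0.06, 0, 0.085], [-0.255, 0.31, -0.06, 0, 0.085], [-0.255, 0.31, -0.06, 0.1, 0.085], [-0.255, 0.31, -0.06, 0.2, 0.085], [-0.255, 0.31, -0.06, 0.2, 0.085], [-0.255, 0.31, -0.06, 0.2, 0.085], [-0.255, 0.31, -0.06, 0.2, 0.085], [-0.381, 0.48, -0.06, 0.2, 0.085], [-0.381, 0.48, -0.06, 0.2, 0.085], [-0.381, 0.48, -0.06, 0.2, 0.085]]}}

```text
t: 2.2
eef_pos: [379.4, -57.0, 291.7]
tool_rot: [[-0.995, -0.104, 0.001], [-0.104, 0.995, 0.0], [-0.001, 0.0, -1.0]]
wrist_force: [1.4, -0.1, 0.2]
width: 84.9
grasp_force: 0.0
```

Request:
{"method": "servo_tool", "body": {"moves": [[-0.27, 0.275, 0.0, 0, 0.085], [-0.27, 0.275, 0.0, 0, 0.085], [-0.27, 0.275, 0.0, 0, 0.085], [-0.27, 0.275, 0.0, 0, 0.085], [-0.27, 0.275, 0.0, 0, 0.085], [-0.27, 0.275, 0.0, 0, 0.085], [-0.27, 0.275, 0.0, 0, 0.085], [-0.27, 0.275, 0.0, 0, 0.085], [-0.27, 0.275, 0.0, 0, 0.085], [-0.27, 0.275, 0.0, 0, 0.085]]}}

```text
t: 3.2
eef_pos: [619.6, 243.4, 289.5]
tool_rot: [[-0.995, -0.105, -0.002], [-0.105, 0.995, -0.002], [0.003, -0.002, -1.0]]
wrist_force: [-0.7, 0.0, 0.2]
width: 85.0
grasp_force: 0.0
```

```bash
cat > look.py <<'E'
from h import *
import sys
# look.py fn label:z ...
s=r.get_state();print(s['t'],np.round(s['eef_pos'],1),np.round(s['tool_rot'][0],3))
im=snap('wrist',sys.argv[1]);p=cam('wrist',s)
for a in sys.argv[2:]:
    l,z=a.split(':')
    for d in nets.regions_of(l,'wrist')[:2]: print(l,z,round(d['conf'],2),d['rect'],rect(d['region'],float(z),p))
E
python3 look.py w1.png weight:130 weight:87 red_notebook:87 press_board:65 blue_notebook:49 drying_bed:25 weight_rest:27 red_box:29 board_crib:37
```

```text
3.2 [619.6 243.4 289.5] [-0.995 -0.105 -0.002]
weight 130 0.77 [248.7, 187.8, 276.3, 221.7] [641.6 252.1  39.3  33.1   6.1]
weight 87 0.77 [248.7, 187.8, 276.3, 221.7] [654.1 254.3  44.9  37.9   6.1]
red_notebook 87 0.76 [245.2, 167.4, 284.0, 226.6] [647.8 255.4  83.6  46.9   5.8]
press_board 65 0.83 [243.0, 157.6, 283.5, 235.7] [606.5 250.6  55.8  16.5 -79.4]
blue_notebook 49 0.91 [241.4, 148.0, 284.4, 236.4] [594.5 249.8  60.2  15.6 -84. ]
drying_bed 25 0.7 [234.3, 139.2, 291.8, 234.7] [648.5 255.7 147.1  83.5   7.4]
weight_rest 27 0.79 [152.6, 160.0, 201.5, 206.9] [657.6 123.9  73.3  71.5 -84. ]
red_box 29 0.72 [250.5, 30.0, 300.3, 110.7] [479.7 253.4 103.2  66.8   7.8]
board_crib 37 0.67 [142.8, 0.7, 211.3, 108.4] [479.2 121.8 134.3  89.7   3.5]
```

View pics/w1.png

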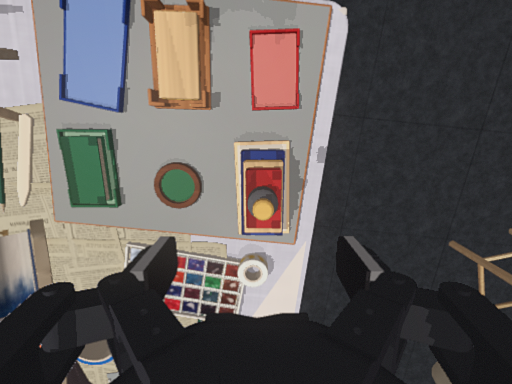

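```bash
cat >> h.py <<'E'
def hsv(im,lo,hi,box=None):
    m=cv2.inRange(cv2.cvtColor(im,cv2.COLOR_RGB2HSV),lo,hi)
    if box:
        k=np.zeros_like(m);k[box[1]:box[3],box[0]:box[2]]=1;m=m*k
    n,l,st,c=cv2.connectedComponentsWithStats(m)
    i=1+np.argmax(st[1:,4]); return l==i
E
python3 - <<'E'
from h import *
s=r.get_state();
for fn,pe,bk,bf in(('w1.png',cam('wrist',s),(240,180,290,230),(150,155,210,215)),('top0.png',cam('top'),(180,130,205,155),(235,128,268,162))):
    im=cv2.imread('pics/'+fn)[:,:,::-1].copy()
    k=hsv(im,(15,110,90),(32,255,255),bk);f=hsv(im,(50,60,30),(90,255,255),bf)
    print(fn,k.sum(),rect(k,128,pe),f.sum(),rect(f,20,pe))
E
```

```text
w1.png 363 [651.1 254.   25.4  25.3 -84. ] 826 [660.5 121.7  51.4  50.9  49. ]
top0.png 120 [649.4 252.9  24.7  23.6 -45.6] 334 [660.2 120.5  49.9  46.9  -0.9]
```

Request:
{"method": "servo_tool", "body": {"moves": [[-0.0325, 0.0075, 0.05, 0, 0.06], [-0.0325, 0.0075, 0.1, 0, 0.06], [-0.0325, 0.0075, 0.15, 0, 0.06], [-0.0325, 0.0075, 0.17, 0, 0.06], [-0.0325, 0.0075, 0.1765, 0, 0.06], [-0.0325, 0.0075, 0.1765, 0, 0.06], [-0.0325, 0.0075, 0.1765, 0, 0.06]]}}

```text
t: 4.4
eef_pos: [651.8, 254.7, 118.0]
tool_rot: [[-0.994, -0.105, 0.004], [-0.105, 0.994, 0.002], [-0.004, 0.001, -1.0]]
wrist_force: [-0.0, -0.1, 0.8]
width: 60.1
grasp_force: 0.0
```

Request:
{"method": "servo_tool", "body": {"moves": [[0, 0, 0, 0, 0.06], [0, 0, 0, 0, 0.06]]}}

```text
t: 4.6
eef_pos: [651.3, 254.7, 117.0]
tool_rot: [[-0.995, -0.105, 0.003], [-0.105, 0.995, 0.002], [-0.003, 0.001, -1.0]]
wrist_force: [-0.6, -0.3, -0.1]
width: 60.1
grasp_force: 0.0
```

Request:
{"method": "servo_tool", "body": {"moves": [[0, 0, 0.0035, 0, 0.06], [0, 0, 0.0035, 0, 0.03], [0, 0, 0.0035, 0, 0.015], [0, 0, 0.0035, 0, 0.015], [0, 0, 0.0035, 0, 0.015], [0, 0, 0.0035, 0, 0.015]]}}

```text
t: 5.2
eef_pos: [650.7, 254.1, 111.5]
tool_rot: [[-0.995, -0.104, 0.0], [-0.104, 0.995, -0.0], [-0.0, -0.0, -1.0]]
wrist_force: [-0.0, -0.2, 1.2]
width: 23.8
grasp_force: 58.8
```

Request:
{"method": "servo_tool", "body": {"moves": [[0, 0, -0.03, 0, 0.015], [0.0, 0, -0.05, 0, 0.015], [0.0045, -0.035, -0.05, 0, 0.015], [0.0045, -0.07, -0.05, 0, 0.015], [0.0045, -0.105, -0.05, 0, 0.015], [0.0045, -0.133, -0.05, 0, 0.015], [0.0045, -0.133, -0.04, 0, 0.015], [0.0045, -0.133, 0.0, 0, 0.015], [0.0045, -0.133, 0.04, 0, 0.015], [0.0045, -0.133, 0.055, 0, 0.015], [0.0045, -0.133, 0.055, 0, 0.015], [0.0045, -0.133, 0.055, 0, 0.015]]}}

```text
t: 6.4
eef_pos: [660.9, 121.9, 58.0]
tool_rot: [[-0.994, -0.105, 0.002], [-0.105, 0.994, -0.0], [-0.002, -0.0, -1.0]]
wrist_force: [-0.7, 0.4, -1.5]
width: 23.5
grasp_force: 59.4
```

Request:
{"method": "servo_tool", "body": {"moves": [[0, 0, 0.008, 0, 0.015], [0, 0, 0.008, 0, 0.015], [0, 0, 0.01, 0, 0.015], [0, 0, 0.01, 0, 0.015]]}}

```text
t: 6.8
eef_pos: [660.1, 121.6, 46.6]
tool_rot: [[-0.995, -0.105, 0.0], [-0.105, 0.995, 0.0], [-0.0, 0.0, -1.0]]
wrist_force: [0.2, 0.6, -3.4]
width: 23.9
grasp_force: 59.4
```

Request:
{"method": "servo_tool", "body": {"moves": [[0, 0, 0.0015, 0, 0.015], [0, 0, 0.0015, 0, 0.015], [0, 0, 0.0025, 0, 0.015], [0, 0, 0.0025, 0, 0.015]]}}

```text
t: 7.2
eef_pos: [660.2, 121.5, 44.5]
tool_rot: [[-0.994, -0.105, 0.001], [-0.105, 0.994, 0.0], [-0.001, -0.0, -1.0]]
wrist_force: [-2.3, 0.1, 0.2]
width: 24.0
grasp_force: 59.8
```

Request:
{"method": "servo_tool", "body": {"moves": [[0, 0, 0.0, 0, 0.055], [0, 0, 0, 0, 0.055], [0, 0, 0, 0, 0.055], [0, 0, -0.02, 0, 0.06], [0, 0, -0.06, 0, 0.085], [0, 0, -0.11, 0, 0.085], [0.01, 0.03, -0.15, 0, 0.085], [0.02, 0.08, -0.155, 0, 0.085], [0.026, 0.12, -0.155, 0, 0.085], [0.026, 0.133, -0.155, 0, 0.085], [0.026, 0.133, -0.155, 0, 0.085], [0.026, 0.133, -0.155, 0, 0.085]]}}

```text
t: 8.4
eef_pos: [620.4, 250.8, 198.6]
tool_rot: [[-0.994, -0.105, -0.0], [-0.105, 0.994, -0.0], [0.0, -0.0, -1.0]]
wrist_force: [-0.1, 0.3, 0.6]
width: 85.3
grasp_force: 0.0
```

```bash
python3 look.py w2.png weight:38 red_notebook:87 press_board:65 blue_notebook:49 drying_bed:25 weight_rest:27 red_box:29 board_crib:37
```

```text
8.4 [620.4 250.8 198.6] [-0.994 -0.105 -0.   ]
weight 38 0.59 [125.8, 185.7, 166.4, 224.1] [660.7 121.3  55.9  38.  -55. ]
weight 38 0.41 [115.0, 170.8, 179.9, 229.7] [652.4 129.4  70.4  69.7 -46.7]
red_notebook 87 0.9 [233.5, 177.9, 285.2, 259.4] [647.7 255.8  84.8  47.9   6.5]
press_board 65 0.67 [232.4, 170.1, 285.6, 264.8] [606.7 251.2  55.   16.6 -85.1]
press_board 65 0.15 [1.9, 0.0, 82.0, 109.4] [509.7  37.6  92.6  72.1  -5.6]
blue_notebook 49 0.62 [229.7, 155.8, 286.9, 265.9] [606.1 249.7  64.2  38.  -84. ]
drying_bed 25 0.75 [218.7, 140.9, 296.8, 258.6] [650.3 255.5 148.9  84.8   8. ]
weight_rest 27 0.58 [119.7, 171.6, 179.4, 229.3] [656.1 125.7  73.2  70.4  45.3]
weight_rest 27 0.36 [220.6, 142.5, 296.5, 259.0] [649.8 255.1 148.5  83.8   8.5]
red_box 29 0.78 [240.7, 1.2, 305.4, 106.0] [482.3 253.8  98.8  67.    7.6]
board_crib 37 0.93 [103.9, 0.9, 190.3, 102.5] [498.  123.1  95.9  91.1   5. ]
```

View pics/w2.png

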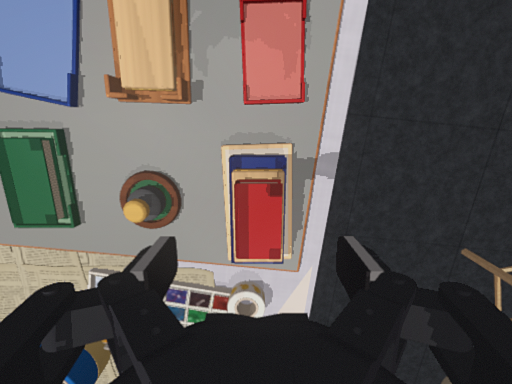

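Request:
{"method": "servo_tool", "body": {"moves": [[-0.029, 0.0015, 0.04, 0, 0.075], [-0.029, 0.0015, 0.08, 0, 0.075], [-0.029, 0.0015, 0.11, 0, 0.075], [-0.029, 0.0015, 0.123, -0.005, 0.075], [-0.029, 0.0015, 0.125, -0.005, 0.075], [-0.029, 0.0015, 0.125, -0.005, 0.075], [-0.029, 0.0015, 0.125, -0.005, 0.075], [-0.029, 0.0015, 0.125, -0.005, 0.075], [-0.029, 0.0015, 0.125, -0.005, 0.075]]}}

```text
t: 9.75
eef_pos: [649.4, 255.9, 75.2]
tool_rot: [[-0.994, -0.11, 0.002], [-0.11, 0.994, 0.001], [-0.002, 0.001, -1.0]]
wrist_force: [-0.3, 0.2, -0.2]
width: 75.0
grasp_force: 0.0
```

Request:
{"method": "servo_tool", "body": {"moves": [[0, 0, 0.003, 0, 0.065], [0, 0, 0.0035, 0, 0.055], [0, 0, 0.0035, 0, 0.03], [0, 0, 0.0035, 0, 0.03], [0, 0, 0.0035, 0, 0.03], [0, 0, 0.0035, 0, 0.03], [0, 0, 0.0035, 0, 0.03]]}}

```text
t: 10.45
eef_pos: [648.9, 255.7, 70.3]
tool_rot: [[-0.994, -0.11, -0.0], [-0.11, 0.994, 0.0], [0.0, 0.0, -1.0]]
wrist_force: [-0.1, 0.5, 0.4]
width: 46.4
grasp_force: 63.4
```

Request:
{"method": "servo_tool", "body": {"moves": [[0, 0, -0.03, 0, 0.03], [0, 0, -0.07, 0, 0.03], [0.03, 0.003, -0.1, 0, 0.03], [0.07, 0.006, -0.1, 0.0, 0.03], [0.1, 0.01, -0.1, -0.03, 0.03], [0.11, 0.01, -0.1, -0.03, 0.03], [0.11, 0.01, -0.1, -0.03, 0.03]]}}

```text
t: 11.15
eef_pos: [537.8, 253.6, 171.0]
tool_rot: [[-0.99, -0.14, 0.001], [-0.14, 0.99, 0.001], [-0.001, 0.001, -1.0]]
wrist_force: [0.4, 0.2, -0.7]
width: 46.6
grasp_force: 63.3
```

```bash
python3 look.py w3.png red_notebook:65 red_box:29 board_crib:37 blue_box:29; python3 - <<'E'
from h import *
s=r.get_state();im=cv2.imread('pics/w3.png')[:,:,::-1].copy()
E
```

```text
11.15 [537.8 253.6 171. ] [-0.99  -0.14   0.001]
red_notebook 65 0.66 [209.2, 177.0, 306.7, 314.5] [596.  262.3 156.6  92.9   8. ]
red_box 29 0.83 [230.0, 79.5, 298.9, 175.2] [476.3 253.   94.6  67.5   8.1]
board_crib 37 0.89 [75.6, 27.1, 180.0, 177.5] [477.4 121.9 134.2  93.6   4.8]
blue_box 29 0.8 [0.0, 5.0, 71.9, 180.8] [481.9  22.8 151.5  63.6  -6.4]
```

View pics/w3.png

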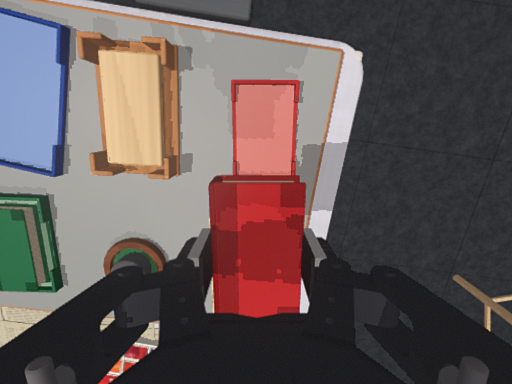

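Request:
{"method": "servo_tool", "body": {"moves": [[0.03, 0.004, 0.02, 0, 0.03], [0.0573, 0.0076, 0.04, 0, 0.03], [0.0573, 0.0076, 0.08, 0, 0.03], [0.0573, 0.0076, 0.11, 0, 0.03], [0.0573, 0.0076, 0.125, 0, 0.03], [0.0573, 0.0076, 0.125, 0, 0.03], [0.0573, 0.0076, 0.125, 0, 0.03], [0.0573, 0.0076, 0.125, 0, 0.03]]}}

```text
t: 12.2
eef_pos: [481.9, 253.7, 47.4]
tool_rot: [[-0.99, -0.139, 0.002], [-0.139, 0.99, 0.002], [-0.003, 0.001, -1.0]]
wrist_force: [-0.5, -0.5, -0.6]
width: 46.4
grasp_force: 63.3
```

Request:
{"method": "servo_tool", "body": {"moves": [[0.001, 0, 0.012, 0, 0.03], [0.001, 0, 0.017, 0, 0.03], [0.001, 0, 0.017, 0, 0.03], [0.001, 0, 0.017, 0, 0.03], [0.001, 0, 0.018, 0, 0.03]]}}

```text
t: 12.7
eef_pos: [480.0, 253.1, 27.7]
tool_rot: [[-0.99, -0.139, 0.001], [-0.139, 0.99, 0.0], [-0.001, 0.0, -1.0]]
wrist_force: [0.1, 0.0, -0.9]
width: 46.6
grasp_force: 63.3
```

Request:
{"method": "servo_tool", "body": {"moves": [[0, 0, 0.0008, 0, 0.03], [0, 0, 0.0015, 0, 0.03], [0, 0, 0.0015, 0, 0.03], [0, 0, 0.0015, 0, 0.03]]}}

```text
t: 13.1
eef_pos: [479.8, 253.0, 26.2]
tool_rot: [[-0.99, -0.139, 0.0], [-0.139, 0.99, 0.0], [-0.0, 0.0, -1.0]]
wrist_force: [-0.9, -0.1, 2.4]
width: 46.4
grasp_force: 63.5
```

Request:
{"method": "servo_tool", "body": {"moves": [[0, 0, 0, 0, 0.06], [0, 0, 0, 0, 0.06], [0, 0, 0, 0, 0.06], [0, 0, -0.02, 0, 0.06], [0, 0, -0.06, 0, 0.085], [0, 0, -0.1, 0, 0.085], [-0.04, -0.006, -0.13, 0.035, 0.085], [-0.08, -0.012, -0.16, 0.035, 0.085], [-0.119, -0.017, -0.16, 0.035, 0.085], [-0.119, -0.017, -0.16, 0.035, 0.085], [-0.119, -0.017, -0.16, 0.035, 0.085], [-0.119, -0.017, -0.16, 0.035, 0.085]]}}

```text
t: 14.3
eef_pos: [599.4, 252.6, 185.7]
tool_rot: [[-0.994, -0.105, -0.0], [-0.105, 0.994, -0.0], [0.0, -0.0, -1.0]]
wrist_force: [0.0, 0.0, 1.8]
width: 85.3
grasp_force: 0.0
```

```bash
python3 look.py w4.png red_notebook:43 red_box:29 press_board:65 blue_notebook:49 board_crib:37 drying_bed:25
```

```text
14.3 [599.4 252.6 185.7] [-0.994 -0.105 -0.   ]
red_notebook 43 0.89 [244.0, 25.7, 297.3, 115.4] [482.2 253.1  82.2  48.7   9. ]
red_notebook 43 0.44 [119.1, 207.3, 160.1, 244.9] [658.7 122.7  58.9  39.3 -51. ]
red_box 29 0.56 [238.6, 11.3, 304.9, 122.5] [480.  253.  102.5  67.5   7.4]
press_board 65 0.43 [244.0, 21.0, 298.9, 115.5] [486.8 252.7  76.6  43.8   7.8]
blue_notebook 49 0.67 [223.9, 172.2, 287.3, 283.1] [594.2 249.5  64.3  21.8 -85. ]
board_crib 37 0.93 [91.4, 0.1, 184.6, 120.5] [489.4 122.6 110.5  92.    4.8]
drying_bed 25 0.78 [215.7, 162.6, 291.3, 279.8] [649.4 255.6 148.8  83.2   7.7]
```

View pics/w4.png

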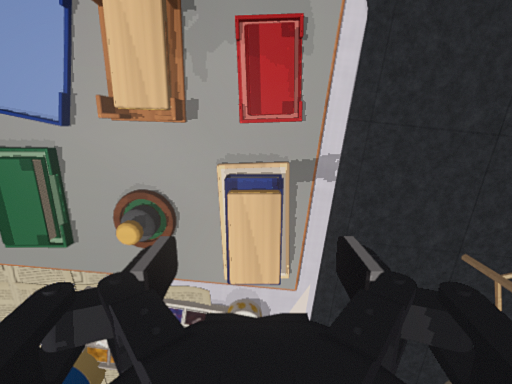

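```bash
python3 - <<'E'
from h import *
s=r.get_state();pe=cam('wrist',s)
im=cv2.imread('pics/w4.png')[:,:,::-1].copy()
print(pix2plane([(227,192),(281,192),(279.5,284),(228.5,284)],65,pe).round(1).tolist())
c=im[190:284,224:284]
m=hsv(im,(12,50,140),(30,200,255),(222,190,284,286))
m2=cv2.morphologyEx(m.astype(np.uint8),cv2.MORPH_OPEN,np.ones((5,5)))
print(m.sum(),rect(m,65,pe),rect(m2,65,pe), cv2.boundingRect(m2))
E
```

```text
[[603.9, 223.2, 65.0], [598.0, 278.0, 65.0], [703.9, 290.1, 65.0], [709.9, 233.2, 65.0]]
4722 [653.9 256.1 106.6  55.2   6.1] [653.3 256.1 105.3  55.2   6.1] (228, 192, 53, 92)
```

Request:
{"method": "servo_tool", "body": {"moves": [[-0.04, -0.0015, 0.03, 0, 0.083], [-0.0545, -0.0022, 0.06, 0, 0.08], [-0.0545, -0.0022, 0.1, 0, 0.08], [-0.0545, -0.0022, 0.122, 0, 0.08], [-0.0545, -0.0022, 0.127, 0, 0.08], [-0.0545, -0.0022, 0.127, 0, 0.08], [-0.0545, -0.0022, 0.127, 0, 0.08], [-0.0545, -0.0022, 0.127, 0, 0.08]]}}

```text
t: 15.45
eef_pos: [655.3, 256.8, 61.5]
tool_rot: [[-0.994, -0.105, 0.003], [-0.105, 0.994, 0.002], [-0.003, 0.002, -1.0]]
wrist_force: [-0.3, 0.1, -0.4]
width: 80.4
grasp_force: 0.0
```

Request:
{"method": "servo_tool", "body": {"moves": [[0, 0, 0.001, 0, 0.075], [0, 0, 0.0025, 0, 0.07], [0, 0, 0.0025, 0, 0.065]]}}

```text
t: 15.75
eef_pos: [654.3, 256.1, 56.3]
tool_rot: [[-0.995, -0.105, -0.0], [-0.105, 0.995, 0.0], [0.0, 0.0, -1.0]]
wrist_force: [0.5, -0.2, -0.1]
width: 64.8
grasp_force: 0.0
```

Request:
{"method": "servo_tool", "body": {"moves": [[0, 0, 0.0015, 0, 0.06], [0, 0, 0.002, 0, 0.04], [0, 0, 0.002, 0, 0.04], [0, 0, 0.002, 0, 0.04], [0, 0, 0.002, 0, 0.04]]}}

```text
t: 16.25
eef_pos: [654.7, 256.3, 55.0]
tool_rot: [[-0.994, -0.105, 0.001], [-0.105, 0.994, 0.0], [-0.001, 0.0, -1.0]]
wrist_force: [-0.8, -0.3, 5.3]
width: 53.6
grasp_force: 63.6
```

```bash
python3 - <<'E'
from h import *
c,s_=.9902,.1399
R=np.array([[-c,-s_,0],[-s_,c,0],[0,0,-1.]])
pe=cam('wrist',{'tool_rot':R,'eef_pos':[537.8,253.6,171.0]})
for fn,pe,b in (('w3.png',pe,(85,40,178,172)),('top0.png',cam('top'),(230,188,280,252))):
    im=cv2.imread('pics/'+fn)[:,:,::-1].copy()
    for v in (170,190,205):
        m=hsv(im,(12,40,v),(32,135,255),b); print(fn,m.sum(),rect(m,37,pe),cv2.boundingRect(m.astype(np.uint8)))
E
```

```text
w3.png 6664 [481.2 119.2 112.6  59.5   4.5] (98, 49, 64, 123)
w3.png 6463 [481.2 119.4 112.6  57.7   4.7] (98, 50, 63, 122)
w3.png 6194 [477.9 120.5 105.8  54.2   4.6] (99, 51, 62, 115)
top0.png 1060 [476.9 119.8 106.4  57.2   4. ] (240, 196, 27, 46)
top0.png 1043 [476.8 119.6 106.5  56.4   4.3] (240, 196, 27, 46)
top0.png 1025 [477.1 119.  106.1  55.3   4.5] (240, 196, 27, 46)
```

Request:
{"method": "servo_tool", "body": {"moves": [[0, 0, -0.03, 0, 0.04], [0, 0, -0.065, 0, 0.04], [0.04, -0.025, -0.085, 0, 0.04], [0.08, -0.049, -0.085, 0.01, 0.04], [0.12, -0.074, -0.085, 0.025, 0.04], [0.16, -0.098, -0.085, 0.025, 0.04], [0.1893, -0.1165, -0.075, 0.025, 0.04], [0.1893, -0.1165, -0.06, 0.025, 0.04], [0.1893, -0.1165, -0.03, 0.025, 0.04], [0.1893, -0.1165, -0.015, 0.025, 0.04], [0.1893, -0.1165, -0.015, 0.025, 0.04], [0.1893, -0.1165, -0.015, 0.025, 0.04]]}}

```text
t: 17.45
eef_pos: [478.6, 120.5, 69.5]
tool_rot: [[-0.997, -0.08, -0.0], [-0.08, 0.997, -0.001], [0.0, -0.001, -1.0]]
wrist_force: [0.2, -0.1, 0.1]
width: 54.1
grasp_force: 63.4
```

```bash
python3 look.py w5.png press_board:65 board_crib:49
```

```text
17.45 [478.6 120.5  69.5] [-0.997 -0.08  -0.   ]
press_board 65 0.87 [202.4, 150.7, 309.5, 316.6] [478.9 120.5 106.6  60.6   4.7]
board_crib 49 0.93 [192.7, 123.7, 318.5, 310.1] [423.8 116.4  76.6  23.3 -85.9]
```

View pics/w5.png

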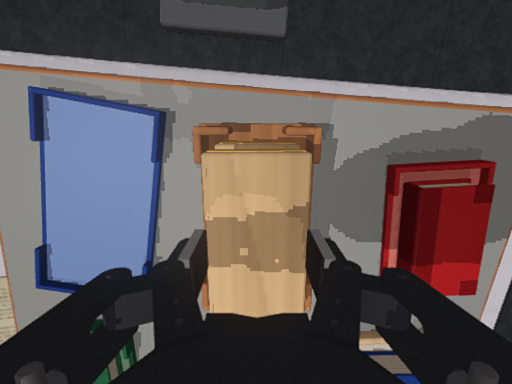

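Request:
{"method": "servo_tool", "body": {"moves": [[0, 0, 0.012, 0, 0.04], [0, 0, 0.02, 0, 0.04], [0, 0, 0.023, 0, 0.04], [0, 0, 0.023, 0, 0.04], [0, 0, 0.024, 0, 0.04], [0, 0, 0.024, 0, 0.04]]}}

```text
t: 18.2
eef_pos: [478.4, 120.6, 45.5]
tool_rot: [[-0.997, -0.08, 0.0], [-0.08, 0.997, 0.0], [-0.0, 0.0, -1.0]]
wrist_force: [-0.7, -0.5, -1.2]
width: 53.8
grasp_force: 63.4
```

Request:
{"method": "servo_tool", "body": {"moves": [[0, 0, 0.0015, 0, 0.04], [0, 0, 0.0025, 0, 0.04], [0, 0, 0.0025, 0, 0.04], [0, 0, 0.0025, 0, 0.04]]}}

```text
t: 18.6
eef_pos: [478.4, 120.6, 43.1]
tool_rot: [[-0.997, -0.08, 0.0], [-0.08, 0.997, 0.0], [-0.0, 0.0, -1.0]]
wrist_force: [-0.9, 0.1, 0.4]
width: 54.2
grasp_force: 63.6
```

Request:
{"method": "servo_tool", "body": {"moves": [[0, 0, 0, 0, 0.07], [0, 0, 0, 0, 0.07], [0, 0, 0, 0, 0.07], [0, 0, -0.02, 0, 0.07], [0, 0, -0.06, 0, 0.085], [0, 0, -0.1, 0, 0.085], [-0.033, 0.03, -0.127, 0, 0.085], [-0.066, 0.061, -0.127, 0, 0.085], [-0.1, 0.091, -0.127, -0.025, 0.085], [-0.132, 0.121, -0.127, -0.025, 0.085], [-0.132, 0.121, -0.127, -0.025, 0.085], [-0.132, 0.121, -0.127, -0.025, 0.085]]}}

```text
t: 19.8
eef_pos: [600.3, 252.0, 167.7]
tool_rot: [[-0.994, -0.105, -0.003], [-0.105, 0.994, -0.002], [0.003, -0.002, -1.0]]
wrist_force: [-0.6, -0.5, 0.8]
width: 85.1
grasp_force: 0.0
```

```bash
python3 look.py w6.png blue_notebook:49 press_board:53 board_crib:49 drying_bed:25 blue_box:29; python3 - <<'E'
from h import *
s=r.get_state();pe=cam('wrist',s)
im=cv2.imread('pics/w6.png')[:,:,::-1].copy()
m=hsv(im,(105,80,20),(130,255,255),(200,140,310,310));print(m.sum(),rect(m,49,pe),cv2.boundingRect(m.astype(np.uint8)))
E
```

```text
19.8 [600.3 252.  167.7] [-0.994 -0.105 -0.003]
blue_notebook 49 0.83 [224.4, 177.8, 286.8, 297.0] [650.9 254.8 134.3  63.8   5.5]
press_board 53 0.62 [81.2, 0.0, 163.0, 108.6] [490.5 124.4  84.6  60.3   5.6]
board_crib 49 0.6 [87.5, 0.0, 181.4, 123.3] [495.2 128.1  97.7  88.5   5.9]
drying_bed 25 0.76 [214.2, 161.3, 293.5, 285.4] [649.1 255.  149.8  84.5   8.4]
blue_box 29 0.85 [2.1, 0.2, 60.4, 130.3] [500.1  24.1 113.3  56.6  -6.1]
6684 [653.  254.3 134.3  63.5   5.8] (224, 177, 62, 117)
```

View pics/w6.png

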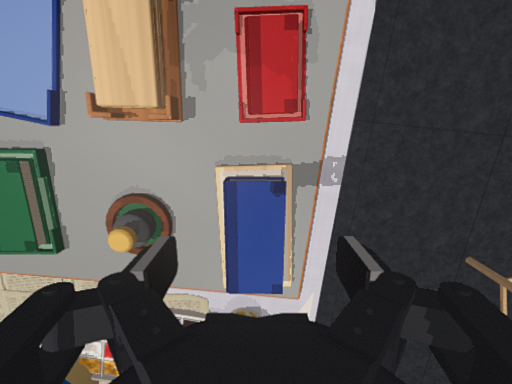

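Request:
{"method": "servo_tool", "body": {"moves": [[-0.04, -0.002, 0.03, 0, 0.085], [-0.0527, -0.0027, 0.06, 0.005, 0.085], [-0.0527, -0.0027, 0.1, 0.005, 0.085], [-0.0527, -0.0027, 0.125, 0.005, 0.085], [-0.0527, -0.0027, 0.13, 0.005, 0.085], [-0.0527, -0.0027, 0.13, 0.005, 0.085], [-0.0527, -0.0027, 0.13, 0.005, 0.085], [-0.0527, -0.0027, 0.13, 0.005, 0.085], [-0.0527, -0.0027, 0.13, 0.005, 0.085], [-0.0527, -0.0027, 0.13, 0.005, 0.085]]}}

```text
t: 21.1
eef_pos: [653.2, 254.8, 40.8]
tool_rot: [[-0.995, -0.1, 0.001], [-0.1, 0.995, 0.001], [-0.001, 0.001, -1.0]]
wrist_force: [-0.2, 0.9, -0.3]
width: 85.3
grasp_force: 0.0
```

Request:
{"method": "servo_tool", "body": {"moves": [[0, 0, 0.004, 0, 0.08], [0, 0, 0.007, 0, 0.075], [0, 0, 0.007, 0, 0.07], [0, 0, 0.007, 0, 0.05], [0, 0, 0.007, 0, 0.05], [0, 0, 0.007, 0, 0.05], [0, 0, 0.007, 0, 0.05]]}}

```text
t: 21.8
eef_pos: [652.9, 254.5, 32.8]
tool_rot: [[-0.995, -0.1, -0.0], [-0.1, 0.995, 0.0], [0.0, 0.0, -1.0]]
wrist_force: [1.0, -0.1, 0.5]
width: 61.8
grasp_force: 68.4
```

```bash
python3 - <<'E'
from h import *
c,s_=.9968,.080
R=np.array([[-c,-s_,0],[-s_,c,0],[0,0,-1.]])
pe=cam('wrist',{'tool_rot':R,'eef_pos':[478.6,120.5,69.5]})
im=cv2.imread('pics/w5.png')[:,:,::-1].copy()
m=hsv(im,(100,60,20),(130,255,255),(10,70,180,310))
print(m.sum(),rect(m,29,pe),rect(m,21,pe))
# floor corners by eye
im=cv2.imread('pics/top0.png')[:,:,::-1].copy();pe=cam('top')
m=hsv(im,(100,40,20),(130,255,255),(275,175,335,260));print(rect(m,27,pe))
m=hsv(im,(100,40,170),(130,255,255),(275,175,335,260));print(rect(m,21,pe))
E
```

```text
22556 [479.3   5.5 148.3  87.   -5.6] [482.2   0.7 154.9  90.8  -5.6]
[479.2   1.6 151.1  86.1  -5.8]
[ 4.785e+02  3.000e-01  1.428e+02  8.230e+01 -5.400e+00]
```

Request:
{"method": "servo_tool", "body": {"moves": [[0, 0, -0.03, 0, 0.05], [0, 0, -0.07, 0, 0.05], [0.015, -0.03, -0.1, 0, 0.05], [0.03, -0.062, -0.117, 0, 0.05], [0.051, -0.105, -0.117, 0.05, 0.05], [0.071, -0.145, -0.117, 0.1, 0.05], [0.09, -0.185, -0.117, 0.15, 0.05], [0.11, -0.225, -0.117, 0.2, 0.05], [0.1176, -0.241, -0.117, 0.2, 0.05], [0.1176, -0.241, -0.117, 0.2, 0.05], [0.1176, -0.241, -0.117, 0.2, 0.05], [0.1176, -0.241, -0.117, 0.2, 0.05]]}}

```text
t: 23.0
eef_pos: [560.2, 3.9, 149.4]
tool_rot: [[-0.995, 0.099, -0.001], [0.099, 0.995, 0.0], [0.001, 0.0, -1.0]]
wrist_force: [0.2, 0.2, -2.8]
width: 62.3
grasp_force: 68.2
```

```bash
python3 look.py w7.png blue_notebook:145 blue_box:29 press_board:53 board_crib:49
```

```text
23.0 [560.2   3.9 149.4] [-0.995  0.099 -0.001]
blue_notebook 145 0.94 [187.7, 129.7, 326.4, 322.9] [556.5   4.3 120.6  73.4  -5.4]
blue_box 29 0.88 [197.9, 13.5, 295.4, 133.3] [451.9   5.2  92.9  83.9  -5.5]
press_board 53 0.66 [341.8, 13.3, 420.6, 159.8] [478.8 117.3 106.7  60.5   5.2]
board_crib 49 0.57 [316.7, 0.0, 430.5, 170.4] [479.  114.  127.5  87.9   4.8]
```

View pics/w7.png

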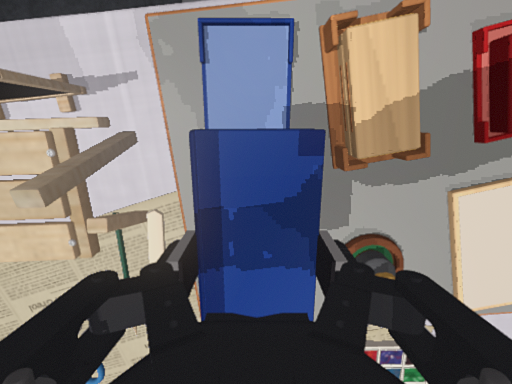

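Request:
{"method": "servo_tool", "body": {"moves": [[0.04, -0.005, 0.01, 0, 0.05], [0.0797, -0.0093, 0.02, 0, 0.05], [0.0797, -0.0093, 0.05, 0, 0.05], [0.0797, -0.0093, 0.08, 0, 0.05], [0.0797, -0.0093, 0.098, 0, 0.05], [0.0797, -0.0093, 0.1, 0, 0.05], [0.0797, -0.0093, 0.1, 0, 0.05], [0.0797, -0.0093, 0.1, 0, 0.05], [0.0797, -0.0093, 0.1, 0, 0.05]]}}

```text
t: 24.15
eef_pos: [480.6, 1.9, 51.2]
tool_rot: [[-0.995, 0.1, 0.002], [0.1, 0.995, 0.001], [-0.002, 0.001, -1.0]]
wrist_force: [-0.1, -0.4, -2.3]
width: 62.1
grasp_force: 68.1
```

Request:
{"method": "servo_tool", "body": {"moves": [[0, 0.0005, 0.01, 0, 0.05], [0, 0.0005, 0.017, 0, 0.05], [0, 0.0005, 0.018, 0, 0.05], [0, 0.0005, 0.018, 0, 0.05], [0, 0.0005, 0.018, 0, 0.05], [0, 0.0005, 0.018, 0, 0.05]]}}

```text
t: 24.75
eef_pos: [480.0, 2.2, 32.1]
tool_rot: [[-0.995, 0.1, 0.0], [0.1, 0.995, 0.0], [-0.0, 0.0, -1.0]]
wrist_force: [-0.6, 0.1, -1.5]
width: 62.2
grasp_force: 68.2
```

Request:
{"method": "servo_tool", "body": {"moves": [[0, 0, 0.0015, 0, 0.05], [0, 0, 0.003, 0, 0.05], [0, 0, 0.003, 0, 0.05], [0, 0, 0.003, 0, 0.05]]}}

```text
t: 25.15
eef_pos: [479.7, 2.2, 28.8]
tool_rot: [[-0.995, 0.1, -0.0], [0.1, 0.995, 0.0], [0.0, 0.0, -1.0]]
wrist_force: [-0.0, 0.2, -2.0]
width: 62.4
grasp_force: 68.2
```

Request:
{"method": "servo_tool", "body": {"moves": [[0, 0, 0.0008, 0, 0.05], [0, 0, 0.0012, 0, 0.05], [0, 0, 0.0012, 0, 0.05]]}}

```text
t: 25.45
eef_pos: [479.8, 2.2, 28.7]
tool_rot: [[-0.995, 0.1, 0.0], [0.1, 0.995, -0.0], [-0.0, -0.0, -1.0]]
wrist_force: [-4.9, 0.9, 6.7]
width: 62.2
grasp_force: 69.1
```

Request:
{"method": "servo_tool", "body": {"moves": [[0, 0, -0.001, 0, 0.078], [0, 0, -0.001, 0, 0.078], [0, 0, -0.001, 0, 0.078], [0, 0, -0.02, 0, 0.08], [0, 0, -0.06, 0, 0.085], [0, 0, -0.1, 0, 0.085], [-0.02, 0.02, -0.14, 0, 0.085], [-0.05, 0.045, -0.17, 0, 0.085], [-0.073, 0.065, -0.2, 0, 0.085], [-0.073, 0.065, -0.2, 0, 0.085], [-0.073, 0.065, -0.2, 0, 0.085], [-0.073, 0.065, -0.2, 0, 0.085]]}}

```text
t: 26.65
eef_pos: [558.2, 59.2, 226.3]
tool_rot: [[-0.995, 0.1, -0.002], [0.1, 0.995, -0.0], [0.002, -0.001, -1.0]]
wrist_force: [-0.3, -0.4, -1.0]
width: 84.8
grasp_force: 0.0
```

```bash
python3 look.py w8.png blue_notebook:45 blue_box:29 press_board:53 board_crib:49 red_notebook:43 red_box:29 weight:38; python3 - <<'E'
from h import *
im=snap('side');a=cv2.resize(im[110:310,140:340],(600,600));cv2.imwrite('pics/s8.png',a[:,:,::-1])
E
```

```text
26.65 [558.2  59.2 226.3] [-0.995  0.1   -0.002]
blue_notebook 45 0.56 [168.8, 56.8, 232.0, 175.4] [480.5   4.  130.1  67.2  -5.6]
blue_box 29 0.83 [163.9, 47.5, 238.5, 179.9] [479.7   3.  148.2  84.5  -5.4]
press_board 53 0.92 [270.4, 49.3, 334.4, 155.1] [479.  119.5 107.1  58.1   4.9]
press_board 53 0.37 [258.9, 36.9, 340.3, 164.8] [478.2 117.9 126.   79.2   4.7]
board_crib 49 0.8 [258.5, 37.1, 339.7, 166.0] [477.6 118.1 128.1  81.8   4.7]
board_crib 49 0.5 [171.2, 59.8, 234.0, 176.2] [481.7   4.4 128.8  65.   -5.4]
red_notebook 43 0.78 [386.4, 55.8, 442.6, 139.7] [482.6 248.   82.2  57.5   7.1]
red_box 29 0.87 [376.6, 44.4, 443.6, 146.8] [480.4 249.2 102.4  72.6   7.6]
weight 38 0.74 [295.2, 228.6, 325.4, 268.5] [659.8 122.4  56.4  39.8  37.8]
```

View pics/w8.png

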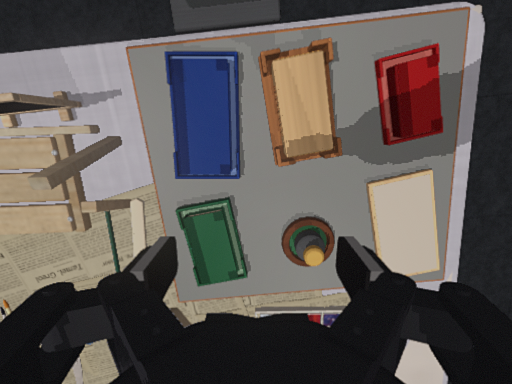

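View pics/s8.png

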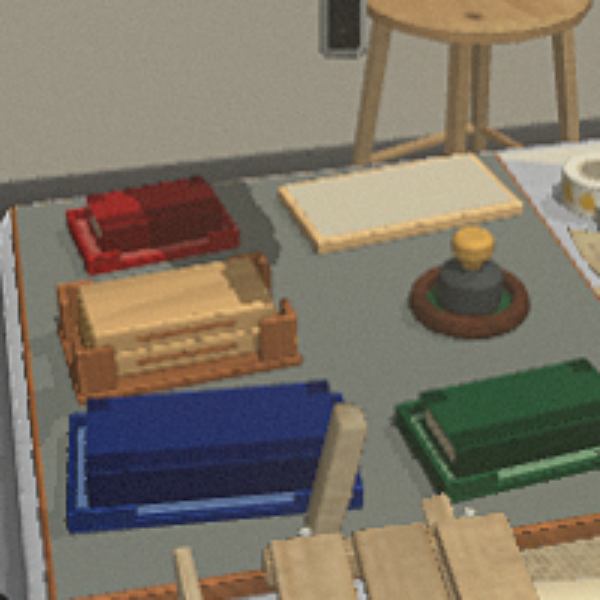

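All four pieces show flat inside their places: weight upright at (312,245), blue notebook at (205,115), board level between its posts at (303,103), red notebook at (412,95). The gripper is clear, so I'm handing in.

```bash
python3 -c "
from h import *
print(r.finish_job())"
```

```text
the job is handed in; nothing more can be done
None
```

The stack is apart and handed in at about 27 s: in the order asked, the weight stands upright in its rest, and the red notebook, press board and blue notebook lie flat in their places, let go; the final pictures show this, but the hand-in returned no verdict.

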